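Rub down the seam strip of a framed picture in its carton

TASK

Fold both flaps of the shallow carton right back past upright, so that the framed picture lying face down inside is exposed. Then take the sprung burnishing stylus from its wooden holder and, keeping its point pressed gently on the L-shaped paper sealing strip without lifting, run it slowly (a few centimetres a second) along the whole strip in one pass, from the free end of the long leg, round the corner, to the end of the short leg. Put the stylus back upright in its holder with the collar resting on the block, leave the flaps open and leave the other things on the table where they are.

Things in the scene. Friction and masses are not known exactly. Their poses are not given: they have to be found in the camera images.
- carton: fixed shallow cardboard carton, 200 (its x) x 160 (its y) x 60 mm high, walls 5 mm, open on top under two flaps; origin: centre of its underside
- flap_left (a joint): angle of the carton flap hinged along the rim at the carton's +y side: 0 flat closed, 1.57 upright, stop at 2.75; starts ajar (0.4 to 0.8). Stiff crease: stays where it is put. Flap 188 mm along the hinge, 65 mm wide, 4 mm thick, its underside at rim height (60 mm) when closed
- flap_right (a joint): the same for the flap hinged at the carton's -y side. The free edges of the flaps do not meet: over 40 mm is open between them at the start. Pushed level against its edge while nearly shut, a flap binds: the edge must be raised along its arc, then pushed outwards once steep
- flap_left_hinge (a point): middle of the left flap's hinge line, at the rim (60 mm above the table); the line runs along the carton's x; fixed
- flap_right_hinge (a point): middle of the right flap's hinge line, likewise
- flap_left_edge (a point): middle of the left flap's free edge, 65 mm from the hinge; moves with the flap
- flap_right_edge (a point): middle of the right flap's free edge; moves with the flap
- picture: framed picture face down, fixed in the carton; dark moulding 180 x 140 mm, 18 wide, standing 5 mm above the level backing panel. Origin: centre of underside, axes as the carton's; panel surface 30 mm above it. On the panel, against the moulding, a flat L-shaped white paper strip 16 mm wide; centrelines: long leg y = +44, x = -70 to 64; short leg x = +64, y = 44 to -50 (mm)
- seam_start (a point): on the strip's centreline on the panel surface, 6 mm in from the free end of the long leg: where the pass begins
- seam_corner (a point): crossing of the two legs' centrelines, 128 mm from seam_start
- seam_end (a point): on the centreline, 6 mm in from the end of the short leg, 88 mm from seam_corner: where the pass ends
- holder: fixed wooden block 90 x 90 x 85 mm high with an upright round through hole of 28 mm in its centre; origin: centre of its underside
- stylus: burnishing stylus upright in the holder, 140 g. Origin: on its axis, underside of its steel collar (52 mm across, 6 thick), which rests on the block. Above: square wooden handle 24 x 24 mm, from 6 to 76 mm above the origin, sides along its x and y. Below: shaft 14 mm across to -55 mm, then a white point 10 mm across ending at -70 mm. z up
- stylus_point (a point): the stylus's lower end, 70 mm below its origin when not pressed. The point is sprung along the axis: it gives up to 8 mm, with 0.9 N at first touch and 3.3 N when fully in, then it is hard
- tape_roll: bystander: tape roll 84 mm across, 25 mm high; origin under its centre
- glue_jar: bystander: jar 68 mm across, 90 mm high; origin under its centre
- corner_a: bystander: L-shaped moulding sample, legs 100 mm, 16 mm high; origin under its corner
- corner_b: bystander: L-shaped moulding sample, legs 80 mm, 16 mm high; origin under its corner
- folding_rule: bystander: folded rule 200 x 32 x 16 mm; origin under its centre
- small_frame: bystander: empty frame 150 x 150 x 14 mm; origin under its centre
- weight: bystander: steel weight 64 mm across, 60 mm high; origin under its centre

How it is judged:
On the way, in this order (a step that is already met when the one before it is completed fails the run):
1. both flaps are folded back past upright (over 1.7 rad) (value of joint each of flap_left, flap_right above 1.7 rad), for 0.2 s.
2. the stylus point presses (over 0.3 N) on the strip at pass point 1 of 9, counted from the free end of the long leg, within 7 mm along and 8 mm across (x of stylus_point in the frame of picture between -0.071 and -0.057 m and y of stylus_point in the frame of picture between 0.036 and 0.052 m and z of stylus_point in the frame of picture between 0.022 and 0.036 m and contact force between stylus and picture above 0.3 N), for 0.08 s.
3. the stylus point presses (over 0.3 N) on the strip at pass point 2 of 9, counted from the free end of the long leg, within 7 mm along and 8 mm across (x of stylus_point in the frame of picture between -0.0454 and -0.0314 m and y of stylus_point in the frame of picture between 0.036 and 0.052 m and z of stylus_point in the frame of picture between 0.022 and 0.036 m and contact force between stylus and picture above 0.3 N), for 0.08 s.
4. the stylus point presses (over 0.3 N) on the strip at pass point 3 of 9, counted from the free end of the long leg, within 7 mm along and 8 mm across (x of stylus_point in the frame of picture between -0.0198 and -0.0058 m and y of stylus_point in the frame of picture between 0.036 and 0.052 m and z of stylus_point in the frame of picture between 0.022 and 0.036 m and contact force between stylus and picture above 0.3 N), for 0.08 s.
5. the stylus point presses (over 0.3 N) on the strip at pass point 4 of 9, counted from the free end of the long leg, within 7 mm along and 8 mm across (x of stylus_point in the frame of picture between 0.0058 and 0.0198 m and y of stylus_point in the frame of picture between 0.036 and 0.052 m and z of stylus_point in the frame of picture between 0.022 and 0.036 m and contact force between stylus and picture above 0.3 N), for 0.08 s.
6. the stylus point presses (over 0.3 N) on the strip at pass point 5 of 9, counted from the free end of the long leg, within 7 mm along and 8 mm across (x of stylus_point in the frame of picture between 0.0314 and 0.0454 m and y of stylus_point in the frame of picture between 0.036 and 0.052 m and z of stylus_point in the frame of picture between 0.022 and 0.036 m and contact force between stylus and picture above 0.3 N), for 0.08 s.
7. the stylus point presses (over 0.3 N) on the strip at pass point 6 of 9, counted from the free end of the long leg, within 7 mm along and 8 mm across (x of stylus_point in the frame of picture between 0.056 and 0.072 m and y of stylus_point in the frame of picture between 0.036 and 0.052 m and z of stylus_point in the frame of picture between 0.022 and 0.036 m and contact force between stylus and picture above 0.3 N), for 0.08 s.
8. the stylus point presses (over 0.3 N) on the strip at pass point 7 of 9, counted from the free end of the long leg, within 7 mm along and 8 mm across (x of stylus_point in the frame of picture between 0.056 and 0.072 m and y of stylus_point in the frame of picture between 0.0077 and 0.0217 m and z of stylus_point in the frame of picture between 0.022 and 0.036 m and contact force between stylus and picture above 0.3 N), for 0.08 s.
9. the stylus point presses (over 0.3 N) on the strip at pass point 8 of 9, counted from the free end of the long leg, within 7 mm along and 8 mm across (x of stylus_point in the frame of picture between 0.056 and 0.072 m and y of stylus_point in the frame of picture between -0.0217 and -0.0077 m and z of stylus_point in the frame of picture between 0.022 and 0.036 m and contact force between stylus and picture above 0.3 N), for 0.08 s.
10. the stylus point presses (over 0.3 N) on the strip at pass point 9 of 9, counted from the free end of the long leg, within 7 mm along and 8 mm across (x of stylus_point in the frame of picture between 0.056 and 0.072 m and y of stylus_point in the frame of picture between -0.051 and -0.037 m and z of stylus_point in the frame of picture between 0.022 and 0.036 m and contact force between stylus and picture above 0.3 N), for 0.08 s.
At the end, for the whole second after the job is handed in: the stylus stands released and at rest in the holder, within 12 mm of its centre, tilted under 0.12 rad, the collar within 6 mm of the block's top; both flaps over 1.7 rad; every bystander within 30 mm of where it was (all of step 1 and horizontal distance between stylus and holder below 0.012 m and z of stylus in the frame of holder between 0.079 and 0.091 m and angle between stylus's own z axis and vertical below 0.12 rad and linear speed of stylus below 0.02 m/s and distance of each of tape_roll, glue_jar, corner_a, corner_b, folding_rule, small_frame, weight from where it was at the start of the episode below 0.03 m); the robot touches nothing.
It fails at once if the stylus is pressed on the picture with over 20 N (contact force between stylus and picture above 20 N).
It fails at once if the stylus moves faster than 0.12 m/s while touching the picture (contact force between stylus and picture above 0.3 N and linear speed of stylus above 0.12 m/s).
It fails at once if the stylus point hovers 5 to 25 mm above the strip more than 15 mm from its two ends (lifted in mid-pass) (z of stylus_point in the frame of picture between 0.035 and 0.055 m and ((x of stylus_point in the frame of picture between -0.049 and 0.072 m and y of stylus_point in the frame of picture between 0.036 and 0.052 m) or (x of stylus_point in the frame of picture between 0.056 and 0.072 m and y of stylus_point in the frame of picture between -0.029 and 0.052 m))).
It fails at once if a bystander is moved by 30 mm or more (distance of any of tape_roll, glue_jar, corner_a, corner_b, folding_rule, small_frame, weight from where it was at the start of the episode above 0.03 m).
It also fails if it takes over 72 s, if anything falls off the work surface, if the arm or the gripper's body presses on something with over 40 N, if the wrist force passes 120 N, or if a joint passes its speed limit or range.

ROBOT

A 7-joint arm with a two-finger parallel gripper is mounted at the origin on the work surface. World frame = base frame: x ahead of the robot, y to its left, z up, the work surface at z = 0. Lengths are in m, angles in rad, forces in N, time in s.
With the tool pointing down it reaches from about 0.4 to 0.875 m from the base axis. Payload 6.5 kg.
Tool frame: the origin (TCP) lies midway between the tips of the shut fingers; the grasp point (between the pads) lies 19 mm behind it (tcp_to_grasp is the distance from the TCP to the grasp point, in m); z points along the fingers, y is the line along which they close (so a half turn about z gives the same grasp; the last joint's range is limited). The gripper opens to 88 mm and grips with 3 to 60 N. Pads are 18 mm wide; open, the fingers measure 123 mm over their backs; the gripper's body (75 mm by 187 mm) begins 45 mm behind the grasp point.
Start: joints at [-1.251, 0.536, -0.004, 1.538, 0.003, 1.067, -0.071], TCP at [0.245, 0.602, 0.239] pointing down, gripper open.
Joint ranges: [-2.7, 2.7], [-0.37, 2.16], [-1.27, 1.26], [0.24, 2.4], [-1.31, 4.45], [0.19, 1.91], [-2.76, 2.76]. Speed limits (rad/s): [2.39, 2.39, 3.14, 3.14, 3.14, 3.14, 3.14].

INTERFACE

Orientations are given as [roll, pitch, yaw] about the fixed x, y, z axes, in that order (R = Rz(yaw) Ry(pitch) Rx(roll)).
In Python, from station import state, read_camera, job_done, masks_of, pinpoint, tcp_to_grasp gives the robot as it stands.
- The arm moves only by the shell command python3 -m crank 'ROWS' [OPENING]. ROWS is text: rows parted by semicolons, each of 6 numbers parted by spaces: the shift along the tool's x, y, z in cm, then the turn, a rotation vector about the tool's x, y, z in rad. A call has 1 to 5 rows; each row is the pose to reach, as a shift and turn from the pose commanded when the call began, along the tool's axes at that moment; what a row does not reach only later rows make up. A row lasts 1/10 s, in which the tool goes at most 50 mm and 8.59 degrees, less where a joint would pass 70% of its speed; a pose out of reach is approached as far as the arm can. A call with a gripper value outside its range is refused whole. OPENING is the opening, from 0 (shut) to 1 (fully open), set as the call begins (- or left out, the last holds). The fingers move at their own pace and stop on an object; the grip force is fixed at half the most. Time passes only in rows, so rows that repeat a pose let the fingers close. It gives the time, the measured TCP pose, the force, the opening and the grip force at its end, in the units of the state.
- state(): the state, without advancing time (a new reading comes with each control period).
- read_camera(name): name is "scene" or "top"; returns a dict with "img" (384x512x3 uint8, red, green, blue), "mtx" (3x3 intrinsics, pixels), "rvec" (rotation vector, rad) and "tvec" (3), from world to camera coordinates, as OpenCV has them. Camera axes: x right, y down, z forward; pixel columns grow to the right and rows downward; lengths in m; the calibration is good to about 2 mm. A picture is of the moment at which its call begins. There is no depth.
- job_done(): hands the job in; it is judged then, once.
Trained networks look in a picture, given as the dict that the camera call returned (one of the last four; its "shot" number tells which), for a name from the list of things; names that differ only in an ending like _2 or _b are one class to them, and where a whole thing is asked for, a point or a joint stands for the part that bears it (a point fixed in the world has none). Each returns a list of dicts, best first, with "conf" (0 to 1); they miss things now and then, are a little off and sometimes report something else, mostly with a low value. They report only what shows in the picture. A call takes as long as a camera call.
- masks_of(label, picture): "region" (384x512 bool, what is visible of it) and "centre" ([row, column] in pixels, amid what is visible of it).
- pinpoint(label, picture): "centre" ([row, column] in pixels: a listed point, or the origin of a listed thing).
The state is a dict: "t": time; "joint_pos": joint angles; "joint_vel": joint speeds; "effort": joint torques, N m; "tool_pos": TCP position; "orientation": TCP orientation; "force": force on the tool from outside, world axes, zero at the start; "moment": the same for the moment, N m; "finger_gap": opening from 0.0 (shut) to 1.0 (fully open); "grasp_force": force on a finger pad.
Only numpy, scipy, OpenCV 4.12 (cv2) and the standard library are available. Lean on these libraries where they do the work, as an engineer would, in place of code of your own. Each camera call takes 0.05 s, during which the arm holds its last target. There are 200 camera calls.

## Working session

There is one attempt and no reset: what is moved stays moved. The work goes in short steps, Python scripts to look and compute and a shell command to move; the robot and the scene stay as the last step left them, time stands still between calls to the robot, and variables do not carry over. Pictures are saved under pics/ and viewed, at most 10 in all, crops included, and the job is handed in when it is done.

```bash
mkdir -p pics; ls; cat > h.py <<'E'
import numpy as np, cv2
from scipy.spatial.transform import Rotation as R
from station import state, read_camera, job_done, masks_of, pinpoint, tcp_to_grasp
def ray(p,rc):
    uv=cv2.undistortPoints(np.array([[[rc[1],rc[0]]]],float),np.array(p["mtx"]),None)[0,0]
    M=cv2.Rodrigues(np.array(p["rvec"],float))[0]; t=np.array(p["tvec"],float).ravel()
    return -M.T@t, M.T@np.array([uv[0],uv[1],1.])
def onz(p,rc,z):
    o,d=ray(p,rc); return o+d*(z-o[2])/d[2]
def tri(l):
    A=0;b=0
    for p,rc in l:
        o,d=ray(p,rc); d=d/np.linalg.norm(d); P=np.eye(3)-np.outer(d,d); A=A+P; b=b+P@o
    return np.linalg.solve(A,b)
def tool(target):  # world target of TCP -> shift in tool axes, cm
    s=state(); r=R.from_euler('xyz',s["orientation"]); return r.inv().apply(np.array(target)-s["tool_pos"])*100
E
python3 - <<'E'
from h import *
np.set_printoptions(precision=4,suppress=True)
s=state(); print(s, tcp_to_grasp)
P={n:read_camera(n) for n in("scene","top")}
for n in P: cv2.imwrite(f"pics/{n}0.png",P[n]["img"][...,::-1])
print({n:ray(P[n],(192,256)) for n in P})
Z=dict(carton=0,flap_left_hinge=.06,flap_right_hinge=.06,flap_left_edge=None,flap_right_edge=None,picture=None,seam_start=None,seam_corner=None,seam_end=None,holder=0,stylus=.085,tape_roll=0,glue_jar=0,corner_a=0,folding_rule=0,small_frame=0,weight=0)
for k,z in Z.items():
    L=[]
    for n in P:
        for d in pinpoint(k,P[n])[:2]:
            print(k,n,round(d["conf"],2),np.round(d["centre"],1), onz(P[n],d["centre"],z) if z is not None else "")
            if d["conf"]>.3: L.append((P[n],d["centre"]))
    if len(L)==2: print("   tri",tri(L))
E
```

```text
pics
{'t': 0.0, 'joint_pos': array([-1.2512,  0.5372, -0.0044,  1.5389,  0.0026,  1.0673, -0.0712]), 'joint_vel': array([ 0.0006,  0.0002,  0.0004,  0.001 ,  0.001 ,  0.0012, -0.0009]), 'effort': array([ -0.0008, -57.0984,   0.9905, -25.16  ,  -0.0563,   0.0181,
         0.0002]), 'tool_pos': array([0.2444, 0.6016, 0.2378]), 'orientation': array([-3.1398,  0.0001,  2.7559]), 'force': array([-0.9649, -0.0287, -0.4887]), 'moment': array([-0.0276,  0.02  ,  0.0364]), 'grasp_force': 0.0, 'finger_gap': 0.9964434189060348} 0.0187
{'scene': (array([ 1.1192, -0.9362,  1.0352]), array([-0.3763,  0.6499, -0.6604])), 'top': (array([ 0.4449, -0.0148,  1.57  ]), array([ 0.0947,  0.0006, -0.9955]))}
carton scene 0.64 [242.9 218.8] [ 0.5492 -0.1683  0.    ]
carton top 0.88 [200.7 300.8] [ 0.5671 -0.1777  0.    ]
   tri [ 0.5622 -0.1785  0.0173]
flap_left_hinge scene 0.72 [215.6 239.5] [ 0.5746 -0.0918  0.06  ]
flap_left_hinge scene 0.72 [217.  224.3] [ 0.5394 -0.1193  0.06  ]
flap_left_hinge top 0.89 [200.3 281.5] [ 0.5619 -0.1039  0.06  ]
flap_right_hinge scene 0.84 [247. 202.] [ 0.5509 -0.2489  0
[... 1566 characters left out ...]
e_jar top 0.34 [203.  302.7] [ 0.5589 -0.1847  0.    ]
corner_a scene 0.9 [318.  186.8] [ 0.6215 -0.4231  0.    ]
corner_a scene 0.73 [199.5 215.1] [ 0.4337 -0.0163  0.    ]
corner_a top 0.88 [191.2 365.6] [ 0.6085 -0.4134  0.    ]
corner_a top 0.78 [235.4 252. ] [ 0.4366 -0.0039  0.    ]
folding_rule scene 0.87 [295.7 116.1] [ 0.4197 -0.4625  0.    ]
folding_rule scene 0.56 [215.9 225. ] [ 0.5029 -0.0639  0.    ]
folding_rule top 0.81 [244.6 378. ] [ 0.4163 -0.4589  0.    ]
small_frame scene 0.89 [143.8 328.5] [0.6254 0.4545 0.    ]
weight scene 0.65 [140.1 286.1] [0.4781 0.3957 0.    ]
weight top 0.63 [223.1 137.9] [0.4693 0.4097 0.    ]
weight top 0.41 [184.8 250.7] [0.6201 0.0062 0.    ]
```

```bash
python3 - <<'E'
import cv2
a=cv2.imread("pics/scene0.png")[120:300,140:360];b=cv2.imread("pics/top0.png")[120:300,150:370]
cv2.imwrite("pics/c1.png",cv2.resize(cv2.vconcat([a,b])[:, :],None,fx=1.66,fy=1.66,interpolation=3))
cv2.imwrite("pics/a1.png",cv2.resize(b,None,fx=3.3,fy=3.3,interpolation=3))
E
```

```text
(no output)
```

View pics/a1.png

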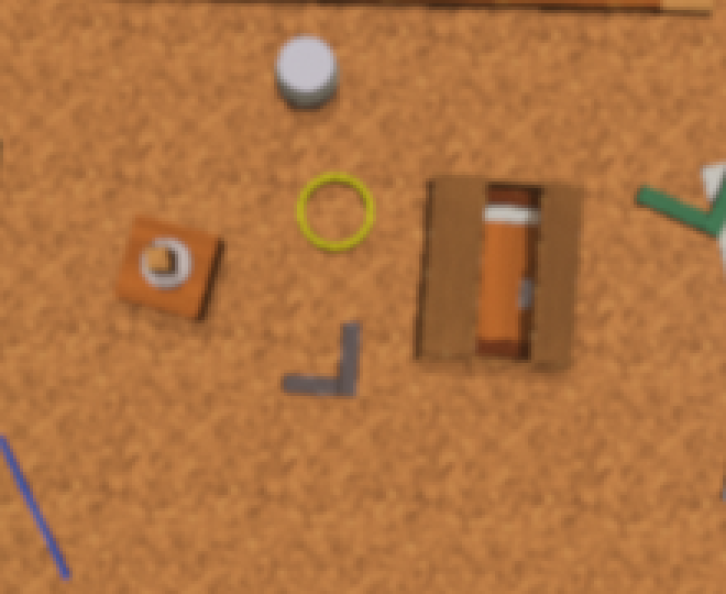

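View pics/scene0.png

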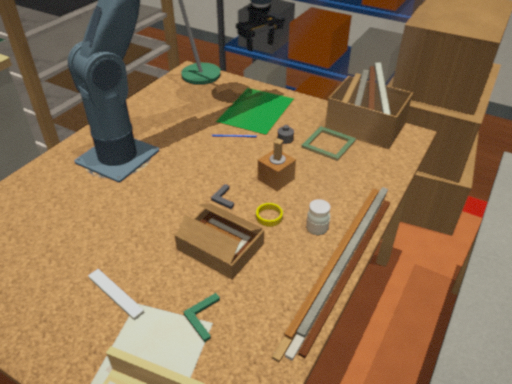

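Top view: carton at about (500,275) in the crop, with the short white leg at the far (+x) end. The stylus stands in its rotated holder at (165,262). The tape ring is at (335,212) and corner_b at (340,375). Next I'll fit the poses to the silhouettes.

```bash
cat >> h.py <<'E'
from scipy.optimize import minimize
def proj(p,X): return cv2.projectPoints(np.array(X,float),np.array(p["rvec"],float),np.array(p["tvec"],float),np.array(p["mtx"]),None)[0][:,0]
def box(lx,ly,z0,z1): return np.array([[a*lx/2,b*ly/2,z] for a in(-1,1) for b in(-1,1) for z in(z0,z1)])
def place(X,x,y,w): return R.from_euler('z',w).apply(X)+[x,y,0]
def sil(p,parts):
    m=np.zeros((768,1024),np.uint8)
    for X in parts: cv2.fillConvexPoly(m,cv2.convexHull(np.round((proj(p,X)*2+.5)*16).astype(np.int32)),1,shift=4)
    return m
def flap(th,s):
    u=np.array([-s*np.cos(th),np.sin(th)]);n=np.array([s*np.sin(th),np.cos(th)])
    return np.array([[x,*(np.array([s*.08,.06])+u*a+n*b)] for x in(-.094,.094) for a in(0,.065) for b in(0,.004)])
def best(k,p):
    d=masks_of(k,p); return d[0]["region"] if d and d[0]["conf"]>.3 else np.zeros((384,512),bool)
def fit(f,masks,q0,step):
    M=[(p,cv2.resize(m.astype(np.uint8),(1024,768),interpolation=0)) for p,m in masks]
    def c(q):
        t=0
        for p,m in M:
            s=sil(p,f(q)); t+=1-(s&m).sum()/max(1,(s|m).sum())
        return t
    sx=np.vstack([q0]+[np.array(q0)+np.eye(len(q0))[i]*step[i] for i in range(len(q0))])
    r=minimize(c,q0,method="Nelder-Mead",options=dict(initial_simplex=sx,maxiter=500)); return r.x,r.fun
E
python3 - <<'E'
from h import *
np.set_printoptions(precision=4,suppress=True)
P=[read_camera(n) for n in("scene","top")]
mk=[(p,best("carton",p)|best("flap_left",p)|best("flap_right",p)) for p in P]
f=lambda q:[place(X,*q[:3]) for X in(box(.2,.16,0,.06),flap(q[3],1),flap(q[4],-1))]
print([ (m.sum()) for p,m in mk])
for l in([0,1],[0],[1]): print(fit(f,[mk[i] for i in l],[.562,-.18,-.06,.5,.6],[.01,.01,.05,.15,.15]))
hk=[(p,best("holder",p)) for p in P]
g=lambda q:[place(box(.09,.09,0,.085),*q)]
for w in(.2,-.3): print(fit(g,hk,[.552,.172,w],[.01,.01,.1]))
for p in P:
  for k in("flap_left_edge","flap_right_edge"):
    for d in pinpoint(k,p)[:1]:
      o,r=ray(p,d["centre"]); print(k,[onz(p,d["centre"],z) for z in(.085,.095,.105)])
for p in P: print(p["shot"],[ (best("stylus",p)).sum(), [d["centre"] for d in masks_of("stylus",p)[:1]]])
E
```

```text
[np.int64(4339), np.int64(2702)]
(array([ 0.5583, -0.1754, -0.0664,  0.6022,  0.6566]), np.float64(0.07987845571613506))
(array([ 0.5589, -0.1778, -0.0507,  0.5643,  0.6657]), np.float64(0.026887807087059845))
(array([ 0.5588, -0.173 , -0.0625,  0.558 ,  0.5344]), np.float64(0.028197017623135978))
(array([ 0.5508,  0.1772, -0.2523]), np.float64(0.5866969839557796))
(array([ 0.5505,  0.1771, -0.2566]), np.float64(0.588652414285149))
flap_left_edge [array([ 0.5471, -0.1378,  0.085 ]), array([ 0.5532, -0.1462,  0.095 ]), array([ 0.5592, -0.1546,  0.105 ])]
flap_right_edge [array([ 0.5441, -0.1906,  0.085 ]), array([ 0.5502, -0.1985,  0.095 ]), array([ 0.5562, -0.2063,  0.105 ])]
flap_left_edge [array([ 0.5578, -0.1465,  0.085 ]), array([ 0.557 , -0.1456,  0.095 ]), array([ 0.5563, -0.1448,  0.105 ])]
flap_right_edge [array([ 0.5577, -0.2168,  0.085 ]), array([ 0.5569, -0.2154,  0.095 ]), array([ 0.5562, -0.214 ,  0.105 ])]
3 [np.int64(273), [[154.0, 277.9]]]
4 [np.int64(174), [[200.2, 200.1]]]
```

```bash
M="python3 -m crank"
python3 -m crank '-17 -17.7 0 0 0 0;-17 -17.7 0 0 0 0;-17 -17.7 0 0 0 0;-17 -17.7 0 0 0 0;-17 -17.7 0 0 0 0' 0
python3 -m crank '-17 -17.7 0 0 0 0;-17 -17.7 0 0 0 0;-17 -17.7 0 0 0 0;-17 -17.7 0 0 0 0;-17 -17.7 0 0 0 0'
python3 -m crank '-17 -17.7 0 0 0 0.15;-17 -17.7 0 0 0 0.3;-17 -17.7 0 0 0 0.45;-17 -17.7 0 0 0 0.6;-17 -17.7 0 0 0 0.7'
python3 -m crank '0 0 0 0 0 0.14;0 0 0 0 0 0.28;0 0 0 0 0 0.41;0 0 0 0 0 0.545;0 0 0 0 0 0.545'
python3 -c "
from h import *
s=state();print(s['orientation'],s['tool_pos'],s['joint_pos'],s['force']);print(tool([.558,-.178,.24]))"
```

```text
t: 3.2
tool_pos: [0.3363, 0.3719, 0.2389]
orientation: [3.141, 0.0, 2.755]
force: [1.5, 0.6, -0.3]
finger_gap: 0.57
grasp_force: 0.0
t: 3.7
tool_pos: [0.4271, 0.144, 0.2391]
orientation: [3.141, 0.001, 2.755]
force: [0.7, 0.6, -0.0]
finger_gap: 0.114
grasp_force: 0.0
t: 4.2
tool_pos: [0.518, -0.084, 0.2392]
orientation: [3.141, 0.001, 2.05]
force: [0.1, -0.4, 0.3]
finger_gap: 0.007
grasp_force: 0.0
t: 4.7
tool_pos: [0.5174, -0.0815, 0.2388]
orientation: [3.141, 0.0, 1.51]
force: [0.1, 0.2, -0.0]
finger_gap: 0.004
grasp_force: 0.0
[3.14145247e+00 1.79490996e-04 1.50982946e+00] [ 0.51740362 -0.0815481   0.23877406] [-0.37414703  0.35414981  0.55617134  1.89678977 -0.22638778  0.95264016
  0.22542427] [ 0.0990682   0.16475388 -0.00885457]
[-9.37994201  4.63978553 -0.12025999]
```

```bash
python3 -m crank '-4.7 2.3 0 0 0 0;-9.4 4.6 0 0 0 0;-9.4 4.6 0 0 0 0;-9.4 4.6 5 0 0 0;-9.4 4.6 9 0 0 0' 0
python3 -m crank '0 0 3 0 0 0;0 0 6 0 0 0;0 0 7.5 0 0 0;0 0 7.5 0 0 0'
python3 -m crank '0 0 0 0 0.13 0;0 0 0 0 0.27 0;0 0 0 0 0.4 0;1 0 0 0 0.4 0;2.3 0 -0.45 0 0.4 0'
```

```text
t: 5.2
tool_pos: [0.558, -0.1783, 0.1477]
orientation: [3.14, -0.0, 1.514]
force: [0.1, 1.1, -0.2]
finger_gap: 0.006
grasp_force: 0.0
t: 5.6
tool_pos: [0.5563, -0.1775, 0.0721]
orientation: [-3.138, -0.001, 1.513]
force: [-0.2, -0.9, 0.0]
finger_gap: 0.001
grasp_force: 0.0
t: 6.1
tool_pos: [0.5591, -0.1563, 0.0788]
orientation: [3.141, -0.397, 1.509]
force: [-0.4, 1.0, -0.1]
finger_gap: 0.003
grasp_force: 0.0
```

```bash
python3 -m crank '0.7 0 -0.4 0 0 0;1.4 0 -0.75 0 0 0;2.4 0 -1 0 0 0;3.3 0 -1.2 0 0 0;4.2 0 -1.15 0 0 0'
python3 -m crank '1 0 0.1 0 0 0;2.1 0 0.45 0 0 0;3.2 0 1 0 0 0;4.3 0 1.6 0 0 0;5.6 0 2.3 0 0 0'
python3 -m crank '0.7 0 0.4 0 0 0;1.4 0 0.8 0 0 0;1.4 0 0.8 0 0 0'
python3 -c "
from h import *
for n in('scene','top'):
  p=read_camera(n);cv2.imwrite(f'pics/{n}1.png',p['img'][...,::-1])
a=cv2.imread('pics/scene1.png')[120:300,130:330];b=cv2.imread('pics/top1.png')[120:300,210:410]
cv2.imwrite('pics/b1.png',cv2.resize(cv2.hconcat([a,b]),None,fx=2,fy=2,interpolation=3))"
```

```text
t: 6.6
tool_pos: [0.5613, -0.1203, 0.106]
orientation: [3.141, -0.399, 1.512]
force: [0.7, -0.7, -0.3]
finger_gap: 0.007
grasp_force: 0.5
t: 7.1
tool_pos: [0.5646, -0.0596, 0.1055]
orientation: [-3.141, -0.4, 1.51]
force: [0.3, -0.6, 0.3]
finger_gap: 0.006
grasp_force: 0.2
t: 7.4
tool_pos: [0.5655, -0.043, 0.1038]
orientation: [-3.141, -0.401, 1.512]
force: [1.0, -0.1, 0.7]
finger_gap: 0.005
grasp_force: 0.0
```

View pics/b1.png

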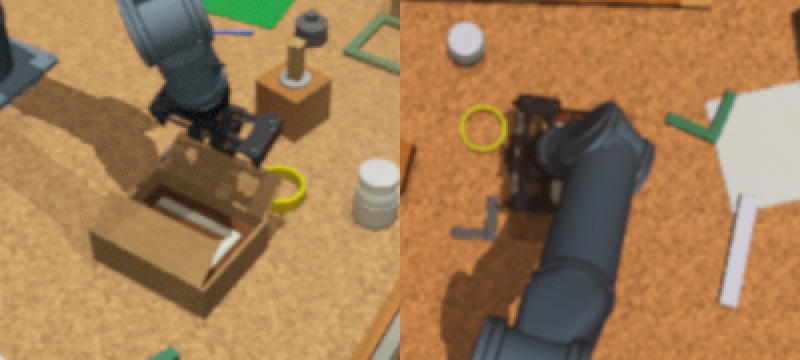

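```bash
python3 -m crank '1 0 -3 0 0 0;-2 -0.2 -6 0 0 0;-6 -0.5 -8 0 -0.13 0;-9.3 -0.7 -9.4 0 -0.27 0;-9.3 -0.7 -9.4 0 -0.4 0'
python3 -m crank '0 0 0 0 -0.13 0;0 0 2 0 -0.27 0;0 0 4 0 -0.4 0;0 0 6 0 -0.4 0;-0.5 0 7.5 0 -0.4 0'
python3 -c "
from h import *
s=state();print(s['orientation'],s['tool_pos'],s['force'])"
```

```text
t: 8.0
tool_pos: [0.5508, -0.1748, 0.1561]
orientation: [3.138, 0.009, 1.501]
force: [0.4, 0.5, -1.3]
finger_gap: 0.002
grasp_force: 0.0
t: 8.5
tool_pos: [0.5513, -0.1692, 0.0776]
orientation: [-3.14, 0.4, 1.516]
force: [-0.5, -0.6, 0.3]
finger_gap: 0.005
grasp_force: 0.0
[-3.13974508  0.40035192  1.51610299] [ 0.55129575 -0.16915057  0.07764132] [-0.49835993 -0.55450301  0.32555989]
```

```bash
python3 -m crank '-1.4 0 0.35 0 0 0;-2.75 0 0.68 0 0 0;-3.4 0 0.4 0 0 0;-4.1 0 0.15 0 0 0;-5 0 -0.1 0 0 0'
python3 -m crank '-0.9 0 -0.2 0 0 0;-1.8 0 -0.15 0 0 0;-2.8 0 -0.1 0 0 0;-3.9 0 0.25 0 0 0;-4.9 0 0.8 0 0 0'
python3 -m crank '-1 0 0.5 0 0 0;-2 0 1.1 0 0 0;-3 0 1.7 0 0 0;-4 0 2.3 0 0 0;-4 0 2.3 0 0 0'
python3 -m crank '-1 0 -4 0 0 0;3 0 -9 0 0.13 0;6 0 -14 0 0.27 0;6 0 -14 0 0.4 0;6 0 -14 0 0.4 0' 1
python3 -c "
from h import *
s=state();print(s['orientation'],s['tool_pos'],s['joint_pos'],s['force']);print(tool([.551,.175,.26]))"
```

```text
t: 9.0
tool_pos: [0.5485, -0.2177, 0.1007]
orientation: [3.14, 0.399, 1.509]
force: [0.8, 0.5, -1.0]
finger_gap: 0.007
grasp_force: 0.3
t: 9.5
tool_pos: [0.5455, -0.2661, 0.1116]
orientation: [3.141, 0.4, 1.511]
force: [-0.1, 1.1, -0.6]
finger_gap: 0.004
grasp_force: 0.4
t: 10.0
tool_pos: [0.5416, -0.3133, 0.1058]
orientation: [-3.141, 0.401, 1.508]
force: [0.6, -0.6, -0.5]
finger_gap: 0.002
grasp_force: 0.0
t: 10.5
tool_pos: [0.5504, -0.2035, 0.2144]
orientation: [3.136, -0.001, 1.508]
force: [-1.3, -0.3, 0.1]
finger_gap: 0.439
grasp_force: 0.0
[ 3.13565242e+00 -8.63051011e-04  1.50757447e+00] [ 0.55037163 -0.2034809   0.21436363] [-0.04565967  0.47969918  0.43705058  1.75963097 -0.24554171  0.9504164
  0.42759083] [-1.31147414 -0.30778683  0.08876298]
[37.7803706  -2.30156552 -4.54478407]
```

```bash
python3 -m crank '20 0 -5 0 0 0;20 0 -5 0 0 0;20 0 -5 0 0 0;20 0 -5 0 0 0;20 0 -5 0 0 0'
cat > m.py <<'E'
from h import *
np.set_printoptions(precision=4,suppress=True)
print(state()['tool_pos'],state()['orientation'])
P=[read_camera(n) for n in("scene","top")]
for p,n in zip(P,("scene","top")): cv2.imwrite(f'pics/{n}2.png',p['img'][...,::-1])
a=cv2.imread('pics/scene2.png')[120:300,130:330];b=cv2.imread('pics/top2.png')[120:300,170:370]
cv2.imwrite('pics/b2.png',cv2.resize(cv2.hconcat([a,b]),None,fx=2,fy=2,interpolation=3))
mk=[(p,best("carton",p)|best("flap_left",p)|best("flap_right",p)) for p in P]
f=lambda q:[place(X,*q[:3]) for X in(box(.2,.16,0,.06),flap(q[3],1),flap(q[4],-1))]
for l in([0,1],[0],[1]): print("carton",fit(f,[mk[i] for i in l],[.5585,-.176,-.06,2.3,2.3],[.01,.01,.05,.15,.15]))
g=lambda q:[place(box(.09,.09,0,.085),*q[:3])]
c=lambda q:[place(box(.09,.09,0,.085),*q[:3]),place(box(.024,.024,.085,.161),*q[:3])]
a=np.linspace(0,6.28,24)
h=lambda q:[place(np.array([[.026*np.cos(t),.026*np.sin(t),z] for t in a for z in(.085,.091)]),*q[:3]),place(box(.024,.024,.085,.161),*q[:3])]
st=[best("stylus",p) for p in P]; hd=[best("holder",p) for p in P]; print([m.sum() for m in st+hd])
for l in([0,1],[0],[1]): print("hold",fit(c,[(P[i],st[i]|hd[i]) for i in l],[.552,.174,-.25],[.01,.01,.1]),"sty",fit(h,[(P[i],st[i]) for i in l],[.552,.174,-.25],[.01,.01,.1]))
for k in("seam_start","seam_corner","seam_end","picture","holder","stylus"):
  for p,n in zip(P,"st"):
    for d in pinpoint(k,p)[:1]: print(k,n,round(d["conf"],2),onz(p,d["centre"],dict(picture=.005,holder=0,stylus=.085).get(k,.035)))
E
python3 m.py
```

```text
t: 11.0
tool_pos: [0.5617, 0.0061, 0.2608]
orientation: [3.141, -0.0, 1.521]
force: [0.7, 0.3, -0.7]
finger_gap: 0.882
grasp_force: 0.0
[0.5617 0.0061 0.2608] [ 3.1411 -0.0002  1.5209]
carton (array([ 0.5582, -0.1776, -0.0631,  2.3491,  2.3498]), np.float64(0.06135544241125168))
carton (array([ 0.558 , -0.1788, -0.0667,  2.4276,  2.4265]), np.float64(0.02338315156411297))
carton (array([ 0.5575, -0.1752, -0.0587,  2.2754,  2.377 ]), np.float64(0.027418610020780387))
[np.int64(245), np.int64(169), np.int64(1001), np.int64(626)]
hold (array([ 0.5506,  0.1787, -0.2419]), np.float64(0.14691832840177754)) sty (array([ 0.5537,  0.1783, -0.1914]), np.float64(0.34323941770242494))
hold (array([ 0.551 ,  0.1753, -0.224 ]), np.float64(0.08042994810971094)) sty (array([ 0.552 ,  0.1768, -0.217 ]), np.float64(0.21095008051529796))
hold (array([ 0.551 ,  0.1792, -0.2431]), np.float64(0.050232558139534866)) sty (array([ 0.554 ,  0.1799, -0.2064]), np.float64(0.11864406779661019))
seam_start t 0.82 [ 0.4932 -0.1303  0.035 ]
seam_corner s 0.75 [ 0.6259 -0.1385  0.035 ]
seam_corner t 0.93 [ 0.6196 -0.1259  0.035 ]
seam_end s 0.81 [ 0.6191 -0.2232  0.035 ]
seam_end t 0.73 [ 0.6279 -0.2168  0.035 ]
picture s 0.84 [ 0.5593 -0.18    0.005 ]
picture t 0.62 [ 0.5653 -0.1794  0.005 ]
holder s 0.77 [0.5497 0.1734 0.    ]
holder t 0.71 [0.5561 0.1716 0.    ]
stylus s 0.82 [0.5571 0.1691 0.085 ]
stylus t 0.67 [0.5544 0.181  0.085 ]
```

View pics/b2.png

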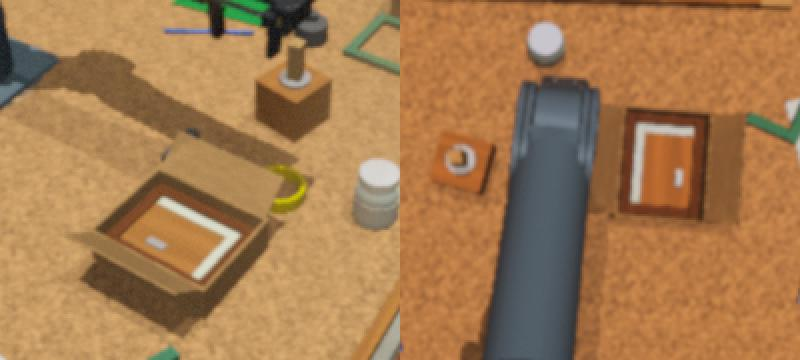

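```bash
python3 -m crank '5 -0.6 0 0 0 0.1;10 -1.2 0 0 0 0.17;14 -1.6 0 0 0 0.17;17 -1.8 3 0 0 0.17;17 -1.8 7 0 0 0.17' 1
python3 -m crank '0 0 0 0 0 0;0 0 0 0 0 0'
python3 -c "
from h import *
s=state();print(s['orientation'],s['tool_pos'],s['force']);print(tool([.552,.177,.108]))"
```

```text
t: 12.7
tool_pos: [0.5542, 0.1762, 0.192]
orientation: [3.139, -0.006, 1.349]
force: [-0.5, -0.5, -0.5]
finger_gap: 1.0
grasp_force: 0.0
t: 12.9
tool_pos: [0.5535, 0.1681, 0.1917]
orientation: [-3.141, 0.001, 1.34]
force: [0.5, -1.0, 0.6]
finger_gap: 1.003
grasp_force: 0.0
[-3.14113462e+00  1.30706353e-03  1.33961639e+00] [0.55348227 0.16813958 0.1917052 ] [ 0.51869125 -0.98766838  0.64681899]
[ 0.83944806 -0.34346549  8.36958813]
```

```bash
python3 -m crank '0.85 -0.3 2 0 0 0;0.85 -0.3 5 0 0 0;0.85 -0.3 8 0 0 0;0.85 -0.3 8.4 0 0 0;0.85 -0.3 8.4 0 0 0'
python3 -m crank '0 0 0 0 0 0;0 0 0 0 0 0;0 0 0 0 0 0;0 0 0 0 0 0;0 0 0 0 0 0' 0
python3 -m crank '0 0 0 0 0 0;0 0 0 0 0 0;0 0 0 0 0 0;0 0 0 0 0 0;0 0 0 0 0 0'
```

```text
t: 13.4
tool_pos: [0.5535, 0.1774, 0.1088]
orientation: [3.14, -0.0, 1.339]
force: [-0.2, -0.0, 0.1]
finger_gap: 0.998
grasp_force: 0.0
t: 13.9
tool_pos: [0.5526, 0.1783, 0.1076]
orientation: [3.141, -0.0, 1.341]
force: [-0.8, -0.5, 0.3]
finger_gap: 0.573
grasp_force: 0.0
t: 14.4
tool_pos: [0.5525, 0.178, 0.1073]
orientation: [3.141, 0.0, 1.341]
force: [-0.2, -0.7, -0.2]
finger_gap: 0.278
grasp_force: 29.3
```

```bash
python3 -m crank '0 0 -2 0 0 0;0 0 -5 0 0 0;0 0 -8 0 0 0;0 0 -11 0 0 0;0 0 -12.5 0 0 0'
cat > k.py <<'E'
from h import *
np.set_printoptions(precision=4,suppress=True)
s=state(); print(s['tool_pos'],s['orientation'],s['finger_gap'],s['force'])
P=[read_camera(n) for n in("scene","top")]
tip=[pinpoint("stylus_point",p)[:1] for p in P]; print([(round(d["conf"],2),proj(p,[s['tool_pos']-[0,0,.0923]])[0],d["centre"][::-1]) for p,t in zip(P,tip) for d in t])
if all(tip): print("tip tri",tri([(p,t[0]["centre"]) for p,t in zip(P,tip)]))
mk=[]
for p in P:
    hsv=cv2.cvtColor(p["img"],cv2.COLOR_RGB2HSV)
    roi=cv2.resize(sil(p,[place(box(.17,.13,.035,.035),.558,-.177,-.063)]),(512,384),interpolation=0)
    w=((hsv[...,1]<70)&(hsv[...,2]>140)&(roi>0)).astype(np.uint8)
    n,l,stt,_=cv2.connectedComponentsWithStats(w); w=(l==1+stt[1:,4].argmax()); print(w.sum()); mk.append((p,w))
A=np.array([[x,y,.035] for x in(-.07,.072) for y in(.036,.052)]);B=np.array([[x,y,.035] for x in(.056,.072) for y in(-.05,.052)])
f=lambda q:[place(A,*q),place(B,*q)]
for l in([0,1],[0],[1]): print("strip",fit(f,[mk[i] for i in l],[.558,-.177,-.063],[.006,.006,.03]))
E
python3 k.py
```

```text
t: 14.9
tool_pos: [0.5531, 0.1785, 0.2347]
orientation: [3.14, -0.002, 1.341]
force: [0.4, 0.4, -2.2]
finger_gap: 0.277
grasp_force: 29.3
[0.5531 0.1785 0.2347] [ 3.1396 -0.0018  1.3408] 0.27678630964165873 [ 0.4313  0.4278 -2.1799]
[]
365
298
strip (array([ 0.5595, -0.1751, -0.0635]), np.float64(0.26324573562275466))
strip (array([ 0.5601, -0.1765, -0.0667]), np.float64(0.09470934030045719))
strip (array([ 0.5602, -0.174 , -0.0589]), np.float64(0.10138248847926268))
```

```bash
python3 -m crank '-2 0 0 0 0 0;-5 0.3 0 0 0 0;-9 0.5 0 0 0 0;-13 0.7 0 0 0 0;-17 0.9 0 0 0 0'
python3 -m crank '-4 0.2 0 0 0 0;-8 0.4 0 0 0 0;-11 0.6 0 0 0 0;-13 0.7 0 0 0 0;-14 0.75 0 0 0 0'
python3 -m crank '0 0 0 0 0 0;0 0 0 0 0 0;0 0 0 0 0 0'
python3 -c "
from h import *
np.set_printoptions(precision=4,suppress=True)
s=state();print(s['tool_pos'],s['orientation'],s['force']);print(tool([.498,-.128,.14]))
P=[read_camera(n) for n in('scene','top')]
for p in P:
  for d in pinpoint('stylus_point',p)[:1]: print(d['conf'],d['centre'][::-1],proj(p,[s['tool_pos']-[0,0,.0923]]),onz(p,d['centre'],s['tool_pos'][2]-.0923))
cv2.imwrite('pics/s3.png',cv2.resize(P[0]['img'][120:300,130:330,::-1],None,fx=3,fy=3,interpolation=3))"
```

```text
t: 15.6
tool_pos: [0.5205, 0.0078, 0.231]
orientation: [-3.139, 0.001, 1.34]
force: [0.1, -0.3, -1.7]
finger_gap: 0.278
grasp_force: 29.3
t: 16.1
tool_pos: [0.4956, -0.1305, 0.2313]
orientation: [-3.139, 0.001, 1.337]
force: [0.8, -0.2, -1.9]
finger_gap: 0.279
grasp_force: 29.3
t: 16.4
tool_pos: [0.498, -0.126, 0.232]
orientation: [-3.141, -0.0, 1.343]
force: [0.4, -0.3, -1.9]
finger_gap: 0.278
grasp_force: 29.3
[ 0.498 -0.126  0.232] [-3.141  -0.0005  1.343 ] [ 0.3709 -0.2679 -1.9205]
[-0.2016  0.0539  9.2009]
```

View pics/s3.png

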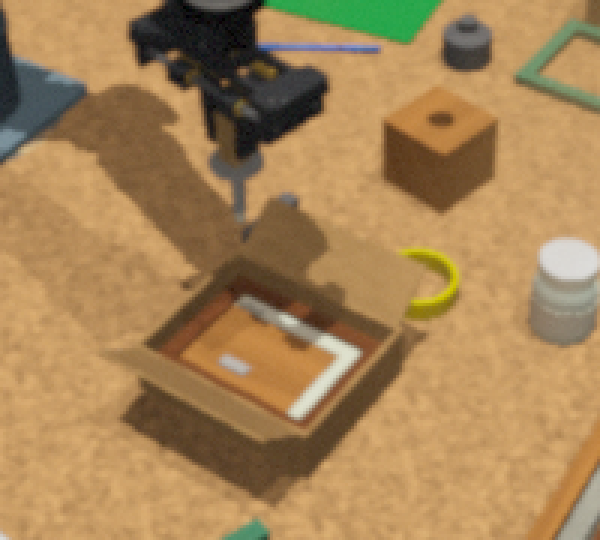

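```bash
python3 -m crank '-0.2 0 2 0 0 0;-0.2 0 4.5 0 0 0;-0.2 0 6.5 0 0 0;-0.2 0 7.7 0 0 0;-0.2 0 8.2 0 0 0'
python3 -m crank '0 0 0.3 0 0 0;0 0 0.6 0 0 0;0 0 0.9 0 0 0;0 0 1.2 0 0 0;0 0 1.2 0 0 0'
python3 -c "
from h import *
np.set_printoptions(precision=4,suppress=True)
s=state();print(s['tool_pos'],s['force']);print(tool([.498,-.128,.1235]))
p=read_camera('scene')
for d in pinpoint('stylus_point',p)[:1]: print(d['conf'],onz(p,d['centre'],.037))
for d in pinpoint('seam_start',p)[:1]: print(d['conf'],onz(p,d['centre'],.035))
cv2.imwrite('pics/s4.png',cv2.resize(p['img'][170:290,160:300,::-1],None,fx=5,fy=5,interpolation=3))"
```

```text
t: 17.1
tool_pos: [0.497, -0.129, 0.1494]
orientation: [-3.14, 0.0, 1.341]
force: [0.3, -0.6, -2.5]
finger_gap: 0.282
grasp_force: 29.3
t: 17.6
tool_pos: [0.4973, -0.1293, 0.1382]
orientation: [-3.141, -0.0, 1.341]
force: [-0.5, 0.1, -1.7]
finger_gap: 0.276
grasp_force: 29.3
[ 0.4973 -0.1293  0.1382] [-0.4511  0.1006 -1.721 ]
[0.1443 0.0373 1.4718]
0.9 [ 0.4972 -0.1322  0.035 ]
```

View pics/s4.png

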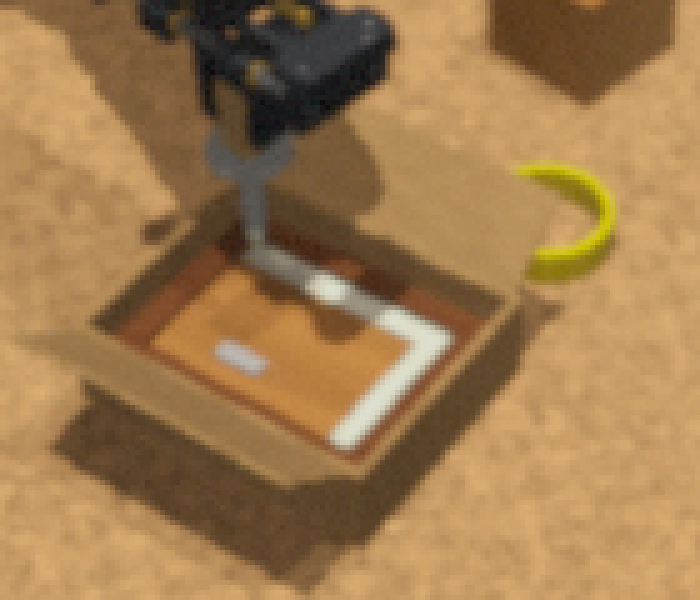

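```bash
python3 -c "
from h import *
np.set_printoptions(precision=4,suppress=True)
for n in('scene','top'):
  p=read_camera(n); q=proj(p,[[.4973,-.1293,.046],[.4973,-.1293,.035],[.4981,-.1281,.035],[.4922,-.1361,.035],[.4932,-.1202,.035],[.6258,-.1361,.035],[.6203,-.2239,.035]]); print(n,q.tolist())
  if n=='scene': print(((q-[160,170])*5).round())
  print([ (d['conf'],d['centre'][::-1],onz(p,d['centre'],.046)) for d in pinpoint('stylus_point',p)[:2]])
  if n=='top': cv2.imwrite('pics/t4.png',cv2.resize(p['img'][170:240,260:340,::-1],None,fx=7,fy=7,interpolation=3)); print(((q-[260,170])*7).round())
"
```

```text
scene [[210.77604348903398, 217.38200730114178], [210.99405931623446, 220.021761865536], [211.44306132873982, 219.87316714602548], [208.28697361757565, 220.7975911024679], [211.57679862344182, 217.6898252605556], [246.7070655257724, 237.45032963250827], [228.54723481292717, 256.8368972051222]]
[[254. 237.]
 [255. 250.]
 [257. 249.]
 [241. 254.]
 [258. 238.]
 [434. 337.]
 [343. 434.]]
[]
top [[288.0651438565494, 219.1271748180763], [287.8297078557589, 219.22759787715427], [287.49584403694473, 218.9919310980238], [289.71892570614773, 220.72376018095426], [285.2366252712968, 220.31440405029159], [290.49143171933713, 183.2508265826038], [315.04492473595354, 185.47606855900418]]
[]
[[196. 344.]
 [195. 345.]
 [192. 343.]
 [208. 355.]
 [177. 352.]
 [213.  93.]
 [385. 108.]]
```

View pics/t4.png

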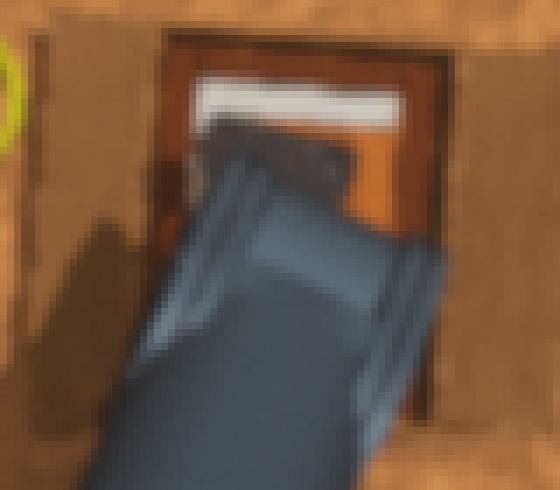

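```bash
python3 -m crank '0.15 0.05 0.2 0 0 0;0.15 0.05 0.4 0 0 0;0.15 0.05 0.6 0 0 0;0.15 0.05 0.8 0 0 0;0.15 0.05 1 0 0 0'
python3 -m crank '0 0 0.2 0 0 0;0 0 0.4 0 0 0;0 0 0.5 0 0 0;0 0 0.5 0 0 0;0 0 0.5 0 0 0'
python3 -c "
from h import *
s=state();print(s['tool_pos'],s['orientation'],s['force'])"
```

```text
t: 18.45
tool_pos: [0.4981, -0.1281, 0.1281]
orientation: [-3.141, 0.0, 1.341]
force: [0.9, 0.5, -1.5]
finger_gap: 0.277
grasp_force: 29.3
t: 18.95
tool_pos: [0.4982, -0.1281, 0.1234]
orientation: [3.141, -0.0, 1.341]
force: [-0.4, -0.0, 0.7]
finger_gap: 0.282
grasp_force: 29.3
[ 0.49824939 -0.12808993  0.1234317 ] [ 3.14148539e+00 -4.60406285e-05  1.34076495e+00] [-0.42327308 -0.01227527  0.68930295]
```

```bash
python3 -m crank '0.05 0.3 0 0 0 0;0.12 0.7 0 0 0 0;0.19 1.1 0 0 0 0;0.26 1.55 0 0 0 0;0.33 1.97 0 0 0 0'
python3 -m crank '0.07 0.39 0 0 0 0;0.13 0.79 0 0 0 0;0.2 1.18 0 0 0 0;0.27 1.58 0 0 0 0;0.33 1.97 0 0 0 0'
python3 -m crank '0.07 0.39 0 0 0 0;0.13 0.79 0 0 0 0;0.2 1.18 0 0 0 0;0.27 1.58 0 0 0 0;0.33 1.97 0 0 0 0'
python3 -c "
from h import *
np.set_printoptions(precision=4,suppress=True)
s=state();print(s['orientation'],tool([.6258,-.1361,.1234]))
p=read_camera('scene');print(((proj(p,[[s['tool_pos'][0],s['tool_pos'][1],.035]])-[160,170])*5).round());cv2.imwrite('pics/s5.png',cv2.resize(p['img'][170:290,160:300,::-1],None,fx=5,fy=5,interpolation=3))"
```

```text
t: 19.45
tool_pos: [0.5186, -0.1293, 0.1233]
orientation: [-3.142, 0.0, 1.341]
force: [-1.8, -0.1, 0.8]
finger_gap: 0.276
grasp_force: 29.3
t: 19.95
tool_pos: [0.5384, -0.1306, 0.1233]
orientation: [-3.142, -0.0, 1.341]
force: [-0.2, 0.3, 0.7]
finger_gap: 0.281
grasp_force: 29.3
t: 20.45
tool_pos: [0.5583, -0.1319, 0.1233]
orientation: [-3.142, -0.0, 1.341]
force: [-1.1, 0.2, 0.9]
finger_gap: 0.284
grasp_force: 29.3
[-3.1416 -0.      1.3409] [ 1.1265  6.6649 -0.0072]
[[339. 290.]]
```

View pics/s5.png

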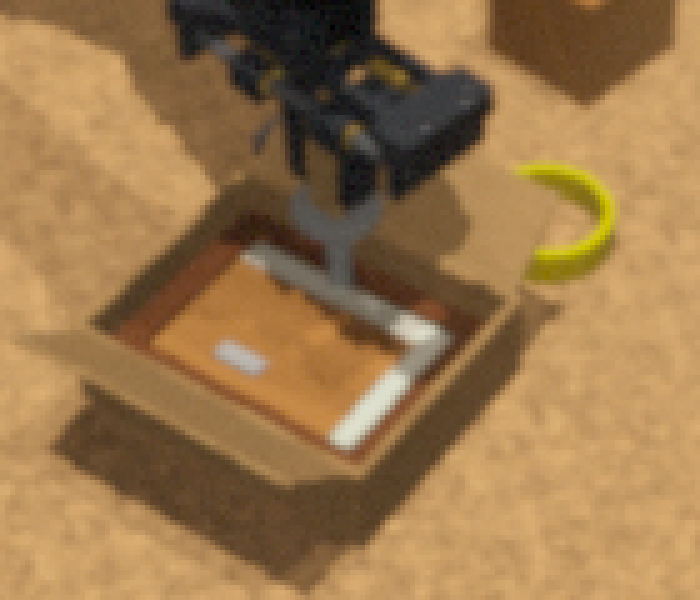

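```bash
python3 -m crank '0.07 0.39 0 0 0 0;0.13 0.79 0 0 0 0;0.2 1.18 0 0 0 0;0.27 1.58 0 0 0 0;0.33 1.97 0 0 0 0'
python3 -m crank '0.07 0.39 0 0 0 0;0.13 0.79 0 0 0 0;0.2 1.18 0 0 0 0;0.27 1.58 0 0 0 0;0.33 1.97 0 0 0 0'
python3 -m crank '0.07 0.39 0 0 0 0;0.13 0.79 0 0 0 0;0.2 1.18 0 0 0 0;0.27 1.58 0 0 0 0;0.33 1.97 0 0 0 0'
python3 -m crank '0.07 0.35 0 0 0 0;0.13 0.7 0 0 0 0;0.13 0.75 0 0 0 0;0.13 0.75 0 0 0 0;0.13 0.75 0 0 0 0'
python3 -c "
from h import *
np.set_printoptions(precision=4,suppress=True)
s=state();print(s['orientation'],tool([.6203,-.2239,.1234]))
p=read_camera('scene');print(((proj(p,[[s['tool_pos'][0],s['tool_pos'][1],.035]])-[160,170])*5).round());cv2.imwrite('pics/s6.png',cv2.resize(p['img'][170:290,160:300,::-1],None,fx=5,fy=5,interpolation=3))"
```

```text
t: 21.0
tool_pos: [0.5783, -0.1331, 0.1233]
orientation: [3.142, -0.0, 1.341]
force: [-0.5, -0.1, 1.1]
finger_gap: 0.276
grasp_force: 29.3
t: 21.5
tool_pos: [0.5982, -0.1344, 0.1233]
orientation: [3.142, 0.0, 1.341]
force: [-0.9, -0.1, 0.5]
finger_gap: 0.276
grasp_force: 29.3
t: 22.0
tool_pos: [0.6181, -0.1357, 0.1233]
orientation: [3.142, -0.0, 1.341]
force: [-1.4, 1.1, 0.2]
finger_gap: 0.279
grasp_force: 29.3
t: 22.5
tool_pos: [0.6257, -0.1362, 0.1235]
orientation: [3.141, -0.0, 1.341]
force: [-0.2, -0.7, -0.2]
finger_gap: 0.277
grasp_force: 29.3
[ 3.1409 -0.0001  1.3407] [-8.6632  1.4777  0.0073]
[[433. 337.]]
```

View pics/s6.png

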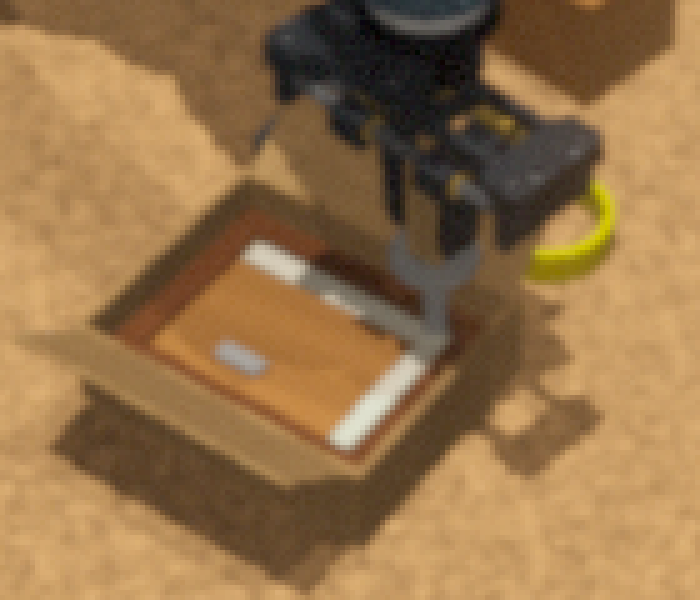

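```bash
python3 -m crank '-0.3 0.05 0.05 0 0 0;-0.7 0.12 0.1 0 0 0;-1.1 0.19 0.1 0 0 0;-1.55 0.26 0.1 0 0 0;-1.97 0.33 0.1 0 0 0'
python3 -m crank '-0.39 0.07 0 0 0 0;-0.79 0.13 0 0 0 0;-1.18 0.2 0 0 0 0;-1.58 0.27 0 0 0 0;-1.97 0.33 0 0 0 0'
python3 -m crank '-0.39 0.07 0 0 0 0;-0.79 0.13 0 0 0 0;-1.18 0.2 0 0 0 0;-1.58 0.27 0 0 0 0;-1.97 0.33 0 0 0 0'
python3 -m crank '-0.39 0.07 0 0 0 0;-0.79 0.13 0 0 0 0;-1.18 0.2 0 0 0 0;-1.58 0.27 0 0 0 0;-1.97 0.33 0 0 0 0'
python3 -m crank '-0.35 0.06 0 0 0 0;-0.65 0.12 0 0 0 0;-0.8 0.14 0 0 0 0;-0.8 0.14 0 0 0 0;-0.8 0.14 0 0 0 0'
python3 -c "
from h import *
np.set_printoptions(precision=4,suppress=True)
s=state();print(s['orientation'],tool([.6203,-.2239,.1234]))
p=read_camera('scene');print(((proj(p,[[s['tool_pos'][0],s['tool_pos'][1],.035]])-[160,170])*5).round());cv2.imwrite('pics/s7.png',cv2.resize(p['img'][170:290,160:300,::-1],None,fx=5,fy=5,interpolation=3))"
```

```text
t: 23.05
tool_pos: [0.6241, -0.1566, 0.1224]
orientation: [3.141, 0.0, 1.34]
force: [0.7, 1.6, 0.3]
finger_gap: 0.278
grasp_force: 29.3
t: 23.55
tool_pos: [0.6228, -0.1764, 0.1223]
orientation: [3.142, -0.0, 1.341]
force: [-0.8, 2.0, 1.9]
finger_gap: 0.278
grasp_force: 29.3
t: 24.05
tool_pos: [0.6216, -0.1963, 0.1223]
orientation: [3.142, -0.0, 1.341]
force: [0.2, 1.7, 0.8]
finger_gap: 0.278
grasp_force: 29.3
t: 24.55
tool_pos: [0.6203, -0.2162, 0.1223]
orientation: [-3.142, 0.0, 1.341]
force: [0.5, 1.4, -0.3]
finger_gap: 0.277
grasp_force: 29.3
t: 25.05
tool_pos: [0.6199, -0.2243, 0.1224]
orientation: [3.141, 0.0, 1.341]
force: [-0.1, -0.1, 1.2]
finger_gap: 0.275
grasp_force: 29.3
[3.1413 0.0005 1.3408] [ 0.0452  0.0348 -0.1017]
[[342. 434.]]
```

View pics/s7.png

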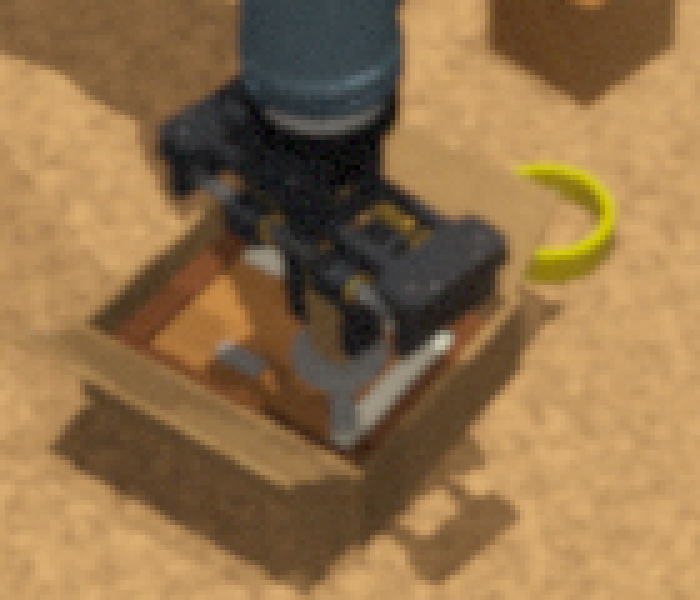

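```bash
python3 -m crank '0 0 -0.4 0 0 0;0 0 -0.8 0 0 0;0 0 -1.3 0 0 0;0 0 -3 0 0 0;0 0 -6 0 0 0'
python3 -m crank '0 0 -3 0 0 0;0 0 -5 0 0 0;0 0 -5.2 0 0 0;0 0 -5.2 0 0 0'
python3 -m crank '2 -0.8 0 0 0 0;5 -2.1 0 0 0 0;9 -3.8 0 0 0 0;13 -5.4 0 0 0 0;17 -7.1 0 0 0 0'
python3 -m crank '4 -1.7 0 0 0 0;8 -3.4 0 0 0 0;12 -5 0 0 0 0;15.5 -6.5 0 0 0 0;18 -7.6 0 0 0 0'
python3 -m crank '1 -0.4 0 0 0 0;1 -0.4 0 0 0 0;1 -0.4 0 0 0 0;1 -0.4 0 0 0 0'
python3 -c "
from h import *
np.set_printoptions(precision=4,suppress=True)
s=state();print(s['orientation'],tool([.5525,.178,.1075]))"
```

```text
t: 25.6
tool_pos: [0.6184, -0.2234, 0.1819]
orientation: [-3.138, -0.0, 1.341]
force: [0.8, -0.5, -1.7]
finger_gap: 0.279
grasp_force: 29.3
t: 26.0
tool_pos: [0.6199, -0.224, 0.2349]
orientation: [3.141, -0.0, 1.341]
force: [-0.5, 0.5, -1.9]
finger_gap: 0.278
grasp_force: 29.3
t: 26.5
tool_pos: [0.588, -0.0406, 0.2328]
orientation: [-3.139, 0.001, 1.341]
force: [0.7, -0.1, -1.4]
finger_gap: 0.28
grasp_force: 29.3
t: 27.0
tool_pos: [0.5546, 0.1535, 0.2327]
orientation: [-3.139, 0.001, 1.344]
force: [-0.6, 0.8, -1.4]
finger_gap: 0.279
grasp_force: 29.3
t: 27.4
tool_pos: [0.5553, 0.1584, 0.2342]
orientation: [3.141, 0.001, 1.338]
force: [0.4, 0.1, -1.3]
finger_gap: 0.282
grasp_force: 29.3
[3.1414 0.0012 1.3375] [ 1.8599 -0.727  12.6658]
```

```bash
python3 -m crank '1 -0.4 0 0 0 0;1.85 -0.72 0 0 0 0;1.85 -0.72 0 0 0 0;1.85 -0.72 0 0 0 0;1.85 -0.72 2 0 0 0'
python3 -c "
from h import *
s=state();print(s['tool_pos'],tool([.5525,.178,.1075]))"
```

```text
t: 27.9
tool_pos: [0.554, 0.1808, 0.2164]
orientation: [3.137, -0.003, 1.341]
force: [0.3, 0.2, -1.6]
finger_gap: 0.278
grasp_force: 29.3
[0.55404818 0.18082593 0.2164005 ] [-0.34087919 -0.13339105 10.88866456]
```

```bash
python3 -m crank '0 0 0 0 0 0;0 0 0 0 0 0;0 0 1 0 0 0;0 0 2 0 0 0;0 0 2 0 0 0'
python3 -c "
from h import *
s=state();print(s['tool_pos'],tool([.5525,.178,.1075]))"
```

```text
t: 28.4
tool_pos: [0.551, 0.1803, 0.1928]
orientation: [-3.139, 0.002, 1.341]
force: [-0.6, 0.5, -1.5]
finger_gap: 0.278
grasp_force: 29.3
[0.55104271 0.1802929  0.19278143] [-0.17640178  0.21252445  8.52799832]
```

```bash
python3 -m crank '-0.1 0.05 1 0 0 0;-0.1 0.05 2.5 0 0 0;-0.1 0.05 4 0 0 0;-0.1 0.05 5.5 0 0 0;-0.1 0.05 6.5 0 0 0'
python3 -m crank '0 0 0.5 0 0 0;0 0 1 0 0 0;0 0 1.4 0 0 0;0 0 1.6 0 0 0;0 0 1.6 0 0 0'
python3 -c "
from h import *
s=state();print(s['tool_pos'],s['force'],tool([.5525,.178,.1073]))"
```

```text
t: 28.9
tool_pos: [0.5515, 0.1793, 0.1272]
orientation: [-3.14, 0.001, 1.341]
force: [-0.4, -0.9, -1.0]
finger_gap: 0.279
grasp_force: 29.3
t: 29.4
tool_pos: [0.5524, 0.1795, 0.1134]
orientation: [3.141, -0.0, 1.341]
force: [-0.3, -0.3, -1.8]
finger_gap: 0.283
grasp_force: 29.3
[0.55238442 0.17954428 0.11335789] [-0.33908879 -0.26037447 -1.84996097] [-0.14780925  0.04639873  0.60577369]
```

```bash
python3 -m crank '-0.15 0.05 0.2 0 0 0;-0.15 0.05 0.4 0 0 0;-0.15 0.05 0.55 0 0 0;-0.15 0.05 0.63 0 0 0;-0.15 0.05 0.63 0 0 0'
python3 -c "
from h import *
s=state();print(s['tool_pos'],s['force'])"
```

```text
t: 29.9
tool_pos: [0.5525, 0.178, 0.1073]
orientation: [-3.142, -0.0, 1.341]
force: [-1.3, 0.2, 2.7]
finger_gap: 0.279
grasp_force: 29.3
[0.55253361 0.17797756 0.10730662] [-1.28009732  0.19202361  2.74056656]
```

```bash
python3 -m crank '0 0 0 0 0 0;0 0 0 0 0 0;0 0 0 0 0 0;0 0 0 0 0 0;0 0 0 0 0 0' 1
python3 -m crank '0 0 0 0 0 0;0 0 0 0 0 0;0 0 0 0 0 0;0 0 0 0 0 0;0 0 0 0 0 0'
python3 -m crank '0 0 -2 0 0 0;0 0 -5 0 0 0;0 0 -9 0 0 0;0 0 -13 0 0 0;0 0 -16 0 0 0'
python3 -m crank '-5 0 0 0 0 0;-10 0 0 0 0 0;-15 0 0 0 0 0;-15 0 0 0 0 0;-15 0 0 0 0 0'
python3 m.py
```

```text
t: 30.4
tool_pos: [0.5525, 0.178, 0.107]
orientation: [3.141, -0.0, 1.341]
force: [-1.0, -0.6, -0.1]
finger_gap: 0.708
grasp_force: 0.0
t: 30.9
tool_pos: [0.5525, 0.178, 0.107]
orientation: [3.142, -0.0, 1.341]
force: [-0.5, -0.0, -0.2]
finger_gap: 1.002
grasp_force: 0.0
t: 31.4
tool_pos: [0.553, 0.1779, 0.2696]
orientation: [3.14, -0.001, 1.341]
force: [-0.1, 0.5, 0.9]
finger_gap: 0.998
grasp_force: 0.0
t: 31.9
tool_pos: [0.5182, 0.0309, 0.2673]
orientation: [3.141, -0.001, 1.338]
force: [0.7, 0.8, -0.6]
finger_gap: 0.996
grasp_force: 0.0
[0.5182 0.0309 0.2673] [ 3.1413 -0.0006  1.338 ]
carton (array([ 0.5579, -0.1777, -0.0577,  2.4937,  2.361 ]), np.float64(0.04752830603613012))
carton (array([ 0.5594, -0.1784, -0.0574,  2.4198,  2.4086]), np.float64(0.01949710904934787))
carton (array([ 0.5573, -0.176 , -0.0623,  2.4475,  2.3824]), np.float64(0.0220804156313531))
[np.int64(221), np.int64(180), np.int64(976), np.int64(502)]
hold (array([ 0.552 ,  0.1778, -0.2578]), np.float64(0.2752431023184807)) sty (array([ 0.5514,  0.1809, -0.2061]), np.float64(0.37076474082491806))
hold (array([ 0.5538,  0.1739, -0.2273]), np.float64(0.11292416094937885)) sty (array([ 0.5521,  0.1766, -0.1282]), np.float64(0.288244766505636))
hold (array([ 0.5522,  0.1811, -0.2468]), np.float64(0.13512648094780655)) sty (array([ 0.5522,  0.1812, -0.2153]), np.float64(0.0736434108527132))
seam_start s 0.75 [ 0.4983 -0.1296  0.035 ]
seam_start t 0.92 [ 0.5043 -0.134   0.035 ]
seam_corner s 0.73 [ 0.6239 -0.1374  0.035 ]
seam_corner t 0.73 [ 0.6198 -0.133   0.035 ]
seam_end s 0.68 [ 0.6303 -0.227   0.035 ]
seam_end t 0.91 [ 0.6293 -0.2272  0.035 ]
picture s 0.77 [ 0.5551 -0.182   0.005 ]
picture t 0.69 [ 0.557 -0.181  0.005]
holder s 0.73 [0.5423 0.1765 0.    ]
holder t 0.88 [0.5516 0.178  0.    ]
stylus s 0.67 [0.5631 0.1732 0.085 ]
stylus t 0.73 [0.5561 0.18   0.085 ]
```

View pics/b2.png

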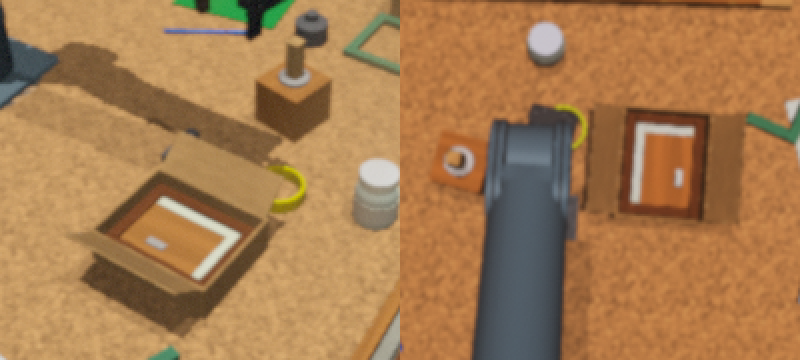

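The picture shows the stylus upright in the block at (295,65), both flaps folded back and the bystanders that are in view unmoved, so I'm handing in.

```bash
python3 -c "
from station import job_done
print(job_done())"
```

```text
the job is handed in; nothing more can be done
None
```

I handed the job in at about 32 s without seeing a verdict: both flaps are folded back to roughly 2.4 rad, the strip was burnished in one continuous pass, and the stylus is back upright in its holder with the arm clear. I viewed 11 pictures, one over the limit of 10.

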